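Take the measure to the knife slot with a spring rule and lock it

ROBOT

A 7-joint arm with a two-finger parallel gripper is mounted at the origin on a cart in front of the work surface, level with it; the furniture and walls round the work are solid. World frame = base frame: x ahead of the robot, y to its left, z up, the work surface at z = 0. Lengths are in m, angles in rad, forces in N, time in s.
With the tool pointing down it reaches from about 0.4 to 0.875 m from the base axis. Payload 4.4 kg.
Tool frame: the origin (TCP) lies midway between the tips of the shut fingers; the grasp point (between the pads) lies 19 mm behind it; z points along the fingers, y is the line along which they close (so a half turn about z gives the same grasp; the last joint's range is limited). The gripper opens to 85 mm and grips with 20 to 120 N. Pads are 22 mm wide; open, the fingers measure 114 mm over their backs; the gripper's body (76 mm by 85 mm) begins 54 mm behind the grasp point. The pads swing forward as they close: fully open they stand 13 mm farther back than shut.
Start: joints at [1.195, 0.628, 0.038, 1.517, -0.027, 0.996, -0.02], TCP at [0.198, -0.619, 0.231] pointing down, gripper open.
Joint ranges: [-3.06, 3.06], [-0.37, 2.12], [-1.25, 1.32], [0.18, 2.47], [-1.1, 4.24], [0.23, 1.98], [-2.94, 2.94]. Speed limits (rad/s): [2.57, 2.57, 3.14, 3.14, 3.14, 3.14, 3.14].

INTERFACE

Orientations are given as [roll, pitch, yaw] about the fixed x, y, z axes, in that order (R = Rz(yaw) Ry(pitch) Rx(roll)).
In Python, from cell import robot, eyes gives the robot as it stands. The module is installed in compiled form; this text tells all that it offers.
- The arm moves only by the tool move_arm, never from a script. Its argument "increments" is a list of rows, each a list of 2 entries, a list of its own where there are three numbers: the shift along the tool's x, y, z in mm, then the turn about the tool's z in rad. In form: [[[dx, dy, dz], twist], ...]. A call has 1 to 20 rows; each row is the pose to reach, as a shift and turn from the pose commanded when the call began, along the tool's axes at that moment; what a row does not reach only later rows make up. A row lasts 1/8 s, in which the tool goes at most 62.5 mm and 10.7 degrees, less where a joint would pass 70% of its speed; a pose out of reach is approached as far as the arm can. A call with a gripper value outside its range is refused whole. "claw" is the gripper's target within -1 to 1 (fully open at 1, half-way at 0, shut at -1), set as the call begins (left out, the last holds). The fingers move at their own pace and stop on an object; "grip_force" is the grip in N (left out, the last holds). Time passes only in rows, so rows that repeat a pose let the fingers close. It gives the time, the measured TCP pose, the force, the opening and the grip force at its end, in the units of the state.
- robot.get_obs(): the state, without advancing time (a new reading comes with each control period).
- eyes.grab_frame(name): name is "scene" or "top"; returns (picture, depth): 384x512x3 uint8, red, green, blue; 384x512 float32, m along the optical axis (not along the pixel's ray), 0 where there is no reading.
- eyes.camera_params(name): a dict with "vfov" (degrees; the focal length in pixels is half the picture's height over the tangent of half this angle, whatever the lens; pixels are square), "cx", "cy" (the principal point, pixels), "k1" (the pictures are not rectified: a ray, as slopes to the right and down, at radius r is drawn at 1 + k1 r^2 times it, then the intrinsics apply), "T" (4x4, takes a point from camera to world coordinates). Camera axes: x right, y down, z forward; pixel columns grow to the right and rows downward; lengths in m; the calibration is good to about 2 mm. A picture is of the moment at which its call begins. camera_params takes no time and is no camera call.
- robot.hand_in(): hands the job in; it is judged then, once.
The state is a dict: "t": time; "q": joint angles; "joint_velocities": joint speeds; "joint_efforts": joint torques, N m; "tcp_pos": TCP position; "eef_rot": TCP orientation; "contact_force": force on the tool from outside, world axes, zero at the start; "torque": the same for the moment, N m; "width": finger opening in m; "grip_force": force on a finger pad.
Only numpy, scipy, OpenCV 4.12 (cv2) and the standard library are available. Lean on these libraries where they do the work, as an engineer would, in place of code of your own. Each camera call takes 0.05 s, during which the arm holds its last target. There are 200 camera calls.

TASK

Measure how far the knife slot of the bread slicing guide is from the near edge of its board: hook the end of the spring rule into the slot, over the near rail, draw the case back until it can stand level and square on the table with its front face flush against the board's near edge and the hook drawn up against the rail, then push the lock button on top fully down and leave the rule standing there. Work gently: do not shift the knife guide or lean hard on the board, the guide or the lock button, and leave the other things alone.

Things in the scene. Friction and masses are not known exactly. Their poses are not given: they have to be found in the camera images.
- board: base board of a bread slicing guide, light wood, 210 (its x) x 160 (y) x 12 mm thick, fixed to the table. Origin on the table under the middle of its near edge (a vertical face 12 mm high, towards the robot); the board extends to +x. Low side strips at y = +-75 mm stand 6 mm proud. The darker knife guide across it is not tracked (see guide_zone).
- guide_zone (a point): fixed point on the board's top, 86 mm beyond its near edge. Somewhere near it stands the knife guide, an untracked frame across the board: near rail (guide_c0) 12 mm thick (x), slot 12 mm wide, 112 long (y), down to the board; far rail 12 mm; rail tops 42 mm above the table. The near rail's near face is 57 to 102 mm beyond the near edge, varying: see or feel for it. 14 N along x shifts the guide.
- rule: spring rule, loose, 0.62 kg: upright aluminium case 150 (its x) x 30 (y) x 62 mm tall on two rubber feet that grip the table (friction about 1). Origin: centre of the underside; x points to the front face, where the blade comes out. Grasp it across the 30 mm width near its middle (black band). The stiff straight blade (16 mm wide, 4 thick, underside 43.5 mm above the case's underside) ends in a downturned hook.
- hook (a point): middle of the hook's lower end, on its face towards the case; axes as the rule's. The hook is a plate 4 mm thick (from here to +x), 18 mm wide, hanging 26 mm below the blade: its end is 17.5 mm above the level of the case's underside. With the blade home it is 105 mm ahead of the rule's origin, 30 mm ahead of the front face.
- blade (a joint): how far the blade is drawn out of the case, m: 0 home, 0.105 at its stop. A spring draws it home with 2.9 N at 0 to 3.7 N at the stop.
- heel (a point): middle of the lower edge of the case's flat front face, 75 mm ahead of rule's origin.
- lock: lock plunger, origin at the centre of the top of its round black button: 18 mm across, 45 mm ahead of the rule's origin, 71 mm above the case's underside (9 mm proud of the case) when up. Pressed straight down it resists with 4 to 8 N for the first 3 mm, then snaps down by itself to about 4.5 mm and stays there, clamping the blade; a hard stop follows at 6 mm.
- butter: wrapped butter block, 73 x 102 x 37 mm (x, y, z); bystander, loose, origin at the centre of its underside.
- salt_shaker: glass salt shaker with grey cap, 44 mm across, 90 mm tall; bystander, loose, origin at the centre of its underside.
- onion: red onion, about 83 mm across and tall; bystander, loose, origin at the centre of its underside.
- jam_jar: jam jar with white lid, 66 mm across, 90 mm tall; bystander, loose, origin at the centre of its underside.
- lemon: lemon, 72 x 57 x 58 mm; bystander, loose, origin at the centre of its underside.
- kitchen_timer: round red kitchen timer, 69 mm across, 54 mm tall; bystander, loose, origin at the centre of its underside.
Mind the look-alikes: they are no part of the job. There is more than one size of the rule; the job needs the larger.

How it is judged:
On the way, in this order (a step that is already met when the one before it is completed fails the run):
1. the hook is down in the knife slot and holds on the near rail, the blade drawn out by over 10 mm against its spring, the lock still up (x of guide_c0 in the frame of hook between -0.0095 and -0.004 m and height (world z) of hook below 0.037 m and value of joint blade above 0.01 m and y of hook in the frame of board between -0.05 and 0.05 m and z of lock in the frame of rule above 0.069 m), for 0.1 s.
2. the blade is drawn out and the case stands on the table, square and flush against the board's near edge, with the hook drawn up against the near rail and the lock still up (x of guide_c0 in the frame of hook between -0.0085 and -0.004 m and height (world z) of hook below 0.027 m and y of hook in the frame of board between -0.05 and 0.05 m and x of heel in the frame of board between -0.002 and 0.003 m and angle between the x axis of rule and the x axis of board, either way round below 0.06 rad and height (world z) of heel below 0.004 m and angle between rule's own z axis and vertical below 0.05 rad and z of lock in the frame of rule above 0.069 m), for 0.2 s.
3. the lock button is pushed down with the rule still in place (x of guide_c0 in the frame of hook between -0.0085 and -0.004 m and height (world z) of hook below 0.027 m and y of hook in the frame of board between -0.05 and 0.05 m and x of heel in the frame of board between -0.002 and 0.003 m and angle between the x axis of rule and the x axis of board, either way round below 0.06 rad and height (world z) of heel below 0.004 m and angle between rule's own z axis and vertical below 0.05 rad and z of lock in the frame of rule below 0.067 m), for 0.2 s.
At the end, for the whole second after the job is handed in: Rule still and level (0.05 rad) on the table, square to the board (0.06 rad), its front face within 2 mm of the board's near edge; hook 15 mm or more down in the slot, within 2.5 mm of the near rail; lock button down by over 4 of its 6 mm; knife guide shifted less than 3 mm (all of step 3 and linear speed of rule below 0.01 m/s and distance of guide_c0 from where it was at the start of the episode below 0.003 m); the robot touches nothing.
It fails at once if the knife guide is shifted by 3 mm or more (distance of guide_c0 from where it was at the start of the episode above 0.003 m).
It fails at once if the rule presses on the board or its guide with more than 20 N (contact force between rule and board above 20 N).
It fails at once if the lock button is pressed with more than 25 N (contact force between the fingers and lock above 25 N).
It fails at once if the robot itself presses on the board or guide with more than 10 N (contact force between the arm and board above 10 N).
It fails at once if a bystander is moved by more than 15 mm (distance of any of butter, salt_shaker, onion, jam_jar, lemon, kitchen_timer from where it was at the start of the episode above 0.015 m).
It also fails if it takes over 61 s, if anything falls off the work surface, if the arm or the gripper's body presses on something with over 40 N, if the wrist force passes 120 N, or if a joint passes its speed limit or range.

## Working session

There is one attempt and no reset: what is moved stays moved. The work goes in short steps, Python scripts to look and compute and a tool call to move; the robot and the scene stay as the last step left them, time stands still between calls to the robot, and variables do not carry over. Pictures are saved under pics/ and viewed, at most 10 in all, crops included, and the job is handed in when it is done.

Besides the shell and the picture viewer there is one more tool, called after "Emit:" as name(argument=value, ...) on one line, values as JSON. move_arm: Moves the arm, as the interface text tells. Its arguments: {"type":"object","properties":{"increments":{"type":"array","items":{"type":"array"}},"claw":{"type":"number"},"grip_force":{"type":"number"}},"required":["increments"]}

```bash
mkdir -p pics
cat > h.py <<'E'
import numpy as np, cv2
from cell import robot, eyes
def grab(n):
    im,d=eyes.grab_frame(n); p=eyes.camera_params(n); return im,d,p
def cloud(d,p):
    h,w=d.shape; f=h/2/np.tan(np.radians(p['vfov'])/2)
    K=np.array([[f,0,p['cx']],[0,f,p['cy']],[0,0,1]]); D=np.array([p['k1'],0,0,0,0.])
    u,v=np.meshgrid(np.arange(w),np.arange(h))
    n=cv2.undistortPoints(np.stack([u.ravel(),v.ravel()],1).astype(np.float64)[:,None],K,D)[:,0].reshape(h,w,2)
    c=np.dstack([n*d[...,None],d]); T=np.array(p['T'])
    P=c@T[:3,:3].T+T[:3,3]; P[d==0]=np.nan
    return P
E
python3 - <<'E'
from h import *
for n in('scene','top'):
    im,d,p=grab(n); np.savez('%s0.npz'%n,im=im,P=cloud(d,p)); 
    cv2.imwrite('pics/%s0.png'%n,cv2.resize(im[...,::-1],(800,600),interpolation=cv2.INTER_CUBIC)); print(n,p)
print(robot.get_obs())
E
```

```text
scene {'vfov': 44.18313954201588, 'cx': 254.90761740247387, 'cy': 191.64567362791286, 'k1': -0.15147568476283915, 'T': array([[-0.71894874, -0.46617744,  0.51554951, -0.25903191],
       [-0.69496708,  0.49445888, -0.52204518,  0.77131798],
       [-0.01155235, -0.73361367, -0.67946857,  1.13557542],
       [ 0.        ,  0.        ,  0.        ,  1.        ]])}
top {'vfov': 42.78298308831853, 'cx': 257.3565765339912, 'cy': 191.59059767134335, 'k1': -0.21442696722131183, 'T': array([[ 0.00715116, -0.9843131 ,  0.17628553,  0.30387291],
       [-0.99995592, -0.00811153, -0.00472775, -0.04204736],
       [ 0.00608353, -0.17624395, -0.98432772,  1.3775284 ],
       [ 0.        ,  0.        ,  0.        ,  1.        ]])}
{'t': 0.1, 'q': array([ 1.19521892,  0.6292593 ,  0.03845548,  1.51826924, -0.02697433,
        0.99631561, -0.01996754]), 'joint_velocities': array([ 1.08837782e-03, -2.39348745e-03, -5.59975285e-05,  1.07690896e-03,
        1.03543276e-03, -4.79101424e-04,  2.23164098e-03]), 'joint_efforts': array([ 2.64298193e-03, -5.64531076e+01,  1.23003747e+00, -1.93973672e+01,
        1.12192726e-02,  5.40195193e-03,  3.46797390e-05]), 'tcp_pos': array([ 0.19799328, -0.61851602,  0.23047719]), 'eef_rot': array([-3.13986001e+00,  4.57658314e-05,  3.09815176e-01]), 'contact_force': array([ 0.39723544,  0.08767426, -0.44231215]), 'torque': array([-0.07609399,  0.05349132,  0.03573717]), 'grip_force': 0.0, 'width': 0.08525185860252588}
```

View pics/top0.png

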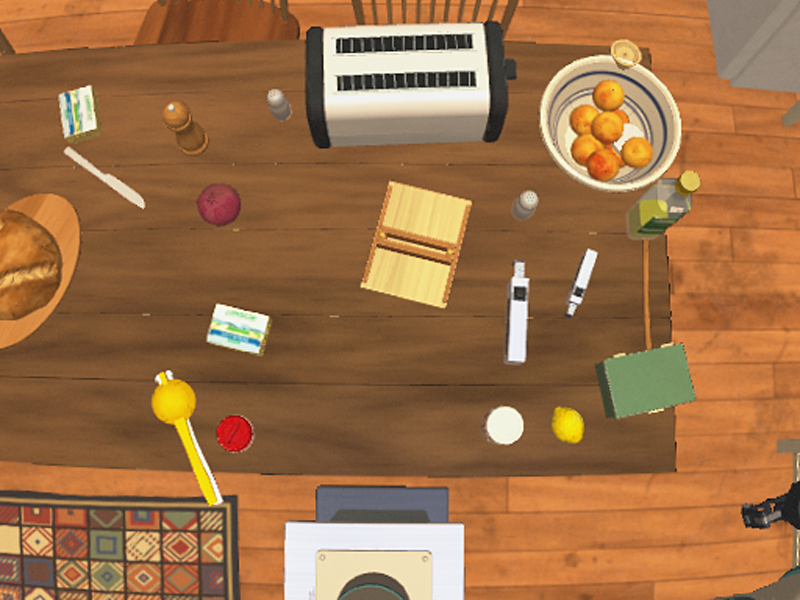

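View pics/scene0.png

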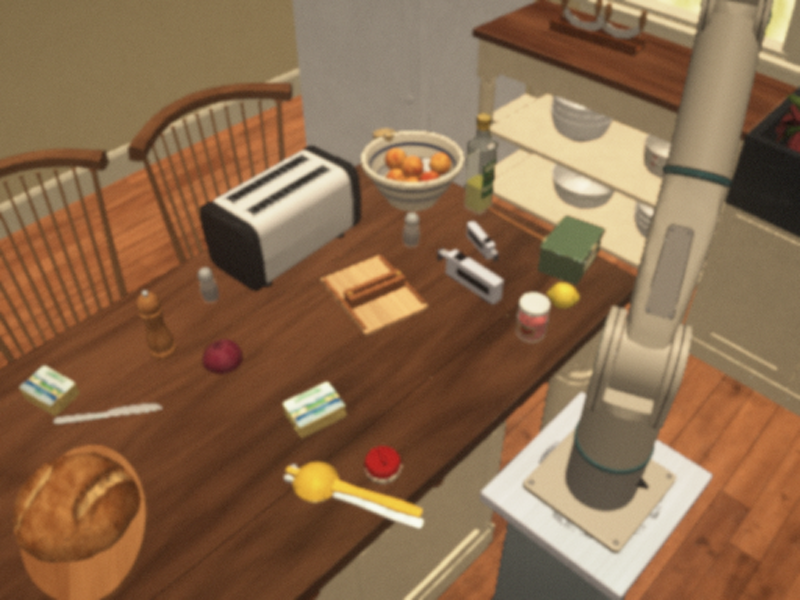

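The top view shows the board at (415,245) with its near edge around (405,295), and the larger rule at (517,315) with its hook at (519,265). The smaller look-alike rule is at (580,283).

Run:
```python
from h import *
z=np.load('top0.npz'); im=z['im'].astype(int); P=z['P']; s=512/800
def reg(u0,v0,u1,v1):
    m=np.zeros(P.shape[:2],bool); m[int(v0*s):int(v1*s),int(u0*s):int(u1*s)]=1; return m
def rect(Q,name):
    r=cv2.minAreaRect((Q[:,:2]*1000).astype(np.float32)); b=cv2.boxPoints(r); print(name,len(Q),'zmed',np.median(Q[:,2]).round(4),'size',np.round(r[1],1),'c',np.round(r[0],1)); print(b.round(1).tolist())
X=P[reg(340,165,490,325)]; t=P[reg(340,330,490,400)]; print('table',np.nanmedian(t[:,2]))
rect(X[(X[:,2]>.007)&(X[:,2]<.025)],'board'); g=X[X[:,2]>.036]; rect(g,'rails')
X=P[reg(490,245,545,375)]; c=X[X[:,2]>.05]; rect(c,'rule'); rect(X[(X[:,2]>.035)],'rule+blade'); rect(X[X[:,2]>.066],'button')
X=P[reg(550,240,610,330)]; rect(X[X[:,2]>.02],'small')
for n,b in dict(jam=(475,395,535,455),lemon=(545,400,590,450),salt=(505,180,545,225)).items():
    X=P[reg(*b)]; rect(X[X[:,2]>.03],n)
# board colour mask
# rails profile in board frame
np.save('g.npy',g)
```

```text
table -0.001017429012718729
board 3206 zmed 0.0121 size [229.2 292.7] c [654.6 -87. ]
[[507.79998779296875, -201.10000610351562], [800.5, -202.10000610351562], [801.4000244140625, 27.0], [508.70001220703125, 28.100000381469727]]
rails 464 zmed 0.0413 size [139.8  37.7] c [646.3 -72. ]
[[611.2000122070312, -135.1999969482422], [647.7999877929688, -144.3000030517578], [681.5, -8.699999809265137], [644.9000244140625, 0.4000000059604645]]
rule 580 zmed 0.0612 size [ 30.2 181.1] c [ 522.8 -251.1]
[[431.6000061035156, -260.79998779296875], [612.2999877929688, -271.6000061035156], [614.0999755859375, -241.5], [433.3999938964844, -230.60000610351562]]
rule+blade 682 zmed 0.0605 size [ 30.2 186.5] c [ 525.3 -251.3]
[[431.3999938964844, -260.70001220703125], [617.5, -271.8999938964844], [619.2999877929688, -241.8000030517578], [433.20001220703125, -230.60000610351562]]
button 51 zmed 0.0686 size [ 23.1 141.6] c [ 504.7 -250.6]
[[433.29998779296875, -257.20001220703125], [574.5999755859375, -267.1000061035156], [576.2000122070312, -244.0], [434.8999938964844, -234.1999969482422]]
small 320 zmed
[... 159 characters left out ...]
061035156], [523.2000122070312, -336.6000061035156]]
jam 522 zmed 0.0889 size [64.7 61.4] c [ 320.8 -219.1]
[[288.3999938964844, -249.6999969482422], [349.70001220703125, -253.10000610351562], [353.20001220703125, -188.5], [291.8999938964844, -185.1999969482422]]
lemon 378 zmed 0.0488 size [57.  57.9] c [ 323.4 -341.4]
[[290.3999938964844, -365.20001220703125], [347.6000061035156, -374.1000061035156], [356.3999938964844, -317.70001220703125], [299.20001220703125, -308.79998779296875]]
salt 219 zmed 0.0776 size [39.1 36.3] c [ 717.4 -269.5]
[[698.4000244140625, -288.29998779296875], [734.7000122070312, -289.79998779296875], [736.2999877929688, -250.6999969482422], [700.0, -249.1999969482422]]
```

Run:
```python
from h import *
z=np.load('top0.npz'); im=z['im']; P=z['P']; s=512/800
hsv=cv2.cvtColor(im,cv2.COLOR_RGB2HSV)
m=((P[...,2]>.006)&(P[...,2]<.06)).astype(np.uint8)
n,l,st,_=cv2.connectedComponentsWithStats(m,connectivity=4); k=l[int(270*s),int(400*s)]; print(st[k])
B=(l==k); r=cv2.minAreaRect((P[B][:,:2]*1000).astype(np.float32)); print(r, cv2.boxPoints(r))
# robust edges: iterate in frame
th=-0.2435
for it in range(1):
  for th in np.arange(-.28,-.20,.01):
    R=np.array([[np.cos(th),np.sin(th)],[-np.sin(th),np.cos(th)]])
    q=(P[B][:,:2])@R.T
    lo=[];ys=np.arange(q[:,1].min()+.01,q[:,1].max()-.01,.006)
    for y in ys:
        w=np.abs(q[:,1]-y)<.003; lo.append((q[w,0].min(),q[w,0].max()))
    lo=np.array(lo); a=np.polyfit(ys,lo[:,0],1); b=np.polyfit(ys,lo[:,1],1)
    print(th.round(3),'near',np.median(lo[:,0]).round(4),'slope',a[0].round(3),'far',np.median(lo[:,1]).round(4),b[0].round(3),'y',np.percentile(q[:,1],[1,50,99]).round(4))
th=-.2435;R=np.array([[np.cos(th),np.sin(th)],[-np.sin(th),np.cos(th)]])
Q=P[B]; q=Q[:,:2]@R.T
print('profile')
w=np.abs(q[:,1]-np.median(q[:,1]))<.045
for x in np.arange(.60,.72,.003):
    v=w&(np.abs(q[:,0]-x)<.0015); print(round(x,4),v.sum(),np.round(np.percentile(Q[v,2],[10,50,90]),3) if v.any() else '')
c=np.zeros((1,));
im2=im[int(165*s):int(325*s),int(340*s):int(560*s)]
cv2.imwrite('pics/b.png',cv2.resize(im2[...,::-1],None,fx=5,fy=5,interpolation=cv2.INTER_CUBIC))
```

```text
[ 231  116   71   81 3857]
((654.67236328125, -74.31901550292969), (160.86904907226562, 212.12232971191406), 75.97740936279297) [[ 532.28217  -126.657524]
 [ 738.0833   -178.0557  ]
 [ 777.06256   -21.980507]
 [ 571.2614     29.417664]]
-0.28 near 0.5449 slope -0.033 far 0.7542 -0.043 y [0.0309 0.1092 0.1881]
-0.27 near 0.5461 slope -0.024 far 0.7555 -0.035 y [0.0246 0.1029 0.1814]
-0.26 near 0.5469 slope -0.012 far 0.7564 -0.019 y [0.0182 0.0964 0.1748]
-0.25 near 0.5477 slope -0.001 far 0.7573 -0.007 y [0.0118 0.0898 0.1682]
-0.24 near 0.5486 slope 0.008 far 0.7578 -0.001 y [0.0052 0.0834 0.1617]
-0.23 near 0.5495 slope 0.013 far 0.7587 0.009 y [-0.0014  0.077   0.1551]
-0.22 near 0.5503 slope 0.024 far 0.7597 0.02 y [-0.0081  0.0703  0.1489]
-0.21 near 0.5512 slope 0.037 far 0.7599 0.03 y [-0.0148  0.0638  0.1427]
-0.2 near 0.5516 slope 0.036 far 0.7603 0.04 y [-0.0217  0.0572  0.1364]
profile
0.6 30 [0.008 0.011 0.013]
0.603 34 [0.009 0.012 0.015]
0.606 27 [0.009 0.011 0.014]
0.609 36 [0.008 0.012 0.014]
0.612 30 [0.009 0.012 0.014]
0.615 31 [0.008 0.012 0.014]
0.618 31 [0.008 0.
[... 224 characters left out ...]
.645 5 [0.012 0.013 0.017]
0.648 28 [0.008 0.011 0.015]
0.651 111 [0.012 0.026 0.042]
0.654 35 [0.026 0.041 0.043]
0.657 31 [0.038 0.042 0.044]
0.66 38 [0.039 0.041 0.045]
0.663 12 [0.037 0.04  0.041]
0.666 0 
0.669 2 [0.015 0.016 0.017]
0.672 25 [0.008 0.011 0.014]
0.675 30 [0.008 0.011 0.015]
0.678 37 [0.008 0.012 0.016]
0.681 28 [0.009 0.012 0.015]
0.684 25 [0.008 0.01  0.013]
0.687 31 [0.008 0.011 0.014]
0.69 34 [0.008 0.011 0.015]
0.693 33 [0.009 0.012 0.015]
0.696 29 [0.009 0.012 0.014]
0.699 24 [0.009 0.012 0.015]
0.702 36 [0.008 0.012 0.015]
0.705 25 [0.009 0.012 0.015]
0.708 30 [0.009 0.012 0.015]
0.711 27 [0.007 0.011 0.015]
0.714 31 [0.009 0.012 0.015]
0.717 29 [0.01  0.012 0.014]
```

```bash
cat >> h.py <<'E'
from scipy.spatial.transform import Rotation as Ro
def inc(tgt,yaw):
    o=robot.get_obs(); R=Ro.from_euler('xyz',o['eef_rot']).as_matrix()
    print('t',o['t'],'pos',o['tcp_pos'].round(4),'rpy',o['eef_rot'].round(4),'F',o['contact_force'].round(2),'w',round(o['width'],4))
    print('inc mm',(R.T@(np.array(tgt)-o['tcp_pos'])*1e3).round(1),'twist',round(o['eef_rot'][2]-yaw,4))
E
python3 -c "
from h import *
inc([.5075,-.2502,.15],-.06)"
```

```text
t 0.1 pos [ 0.198  -0.6185  0.2305] rpy [-3.1399  0.      0.3098] F [ 0.4   0.09 -0.44] w 0.0853
inc mm [ 407.1 -256.3   80.9] twist 0.3698
```

Emit:
move_arm(increments=[[[51,-32,0],0.1],[[102,-64,0],0.15],[[153,-96,0],0.2],[[204,-128,0],0.25],[[255,-160,0],0.3],[[305,-192,10],0.37],[[356,-224,30],0.37],[[407,-256,60],0.37],[[407,-256,80],0.37],[[407,-256,80],0.37],[[407,-256,80],0.37]], claw=1)

```text
t: 1.48
tcp_pos: [0.5073, -0.2526, 0.1519]
eef_rot: [3.141, -0.0, -0.062]
contact_force: [0.6, -0.3, 0.7]
width: 0.0851
grip_force: 0.0
```

```bash
python3 -c "
from h import *
inc([.5075,-.2502,.024],-.06)
im,d,p=grab('scene'); cv2.imwrite('pics/s1.png',cv2.resize(im[80:230,240:400,::-1],None,fx=4,fy=4,interpolation=cv2.INTER_CUBIC))"
```

```text
t 1.475 pos [ 0.5073 -0.2526  0.1519] rpy [ 3.1406e+00 -2.0000e-04 -6.2100e-02] F [ 0.57 -0.31  0.73] w 0.0851
inc mm [ -0.   -2.5 127.9] twist -0.0021
```

View pics/s1.png

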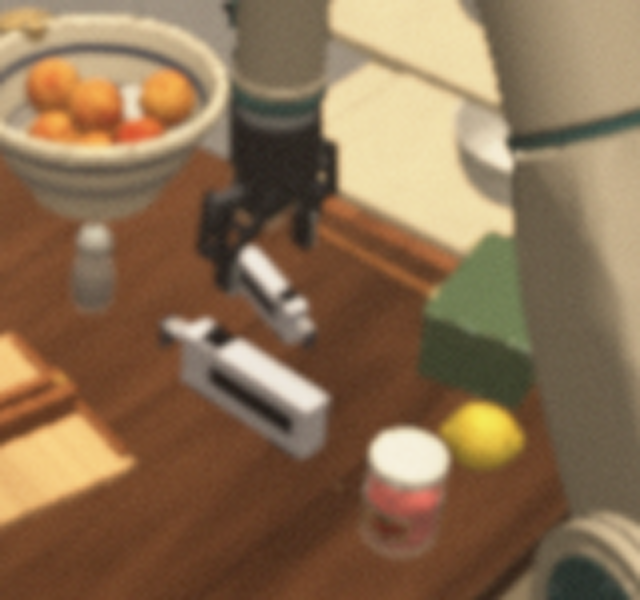

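The open gripper is above the rule, and the height offset explains where it appears in the picture. The rule stands upright with its hook end at (175,328), so I'm lowering to grasp it.

Emit:
move_arm(increments=[[[0,-2.5,50],0],[[0,-2.5,95],0],[[0,-2.5,120],0],[[0,-2.5,127],0],[[0,-2.5,127],0],[[0,-2.5,127],0]])

```text
t: 2.28
tcp_pos: [0.5089, -0.2495, 0.0258]
eef_rot: [3.141, -0.003, -0.061]
contact_force: [-0.3, 0.4, -0.2]
width: 0.0855
grip_force: 0.0
```

Emit:
move_arm(increments=[[[0,0,0],0],[[0,0,0],0],[[0,0,0],0],[[0,0,0],0],[[0,0,0],0],[[0,0,0],0]], claw=-1, grip_force=60)

```text
t: 3.02
tcp_pos: [0.5082, -0.2491, 0.0247]
eef_rot: [3.141, -0.001, -0.06]
contact_force: [0.3, -1.1, 6.1]
width: 0.0295
grip_force: 59.5
```

```bash
python3 -c "
from h import *
inc([.5075,-.2502,.024],-.06)"
```

```text
t 3.025 pos [ 0.5082 -0.2491  0.0247] rpy [ 3.1411e+00 -7.0000e-04 -6.0400e-02] F [ 0.33 -1.12  6.06] w 0.0295
inc mm [-0.6  1.2  0.7] twist -0.0004
```

```bash
python3 -c "
from h import *
inc([.5441,-.0472,.075],-.245)"
```

```text
t 3.025 pos [ 0.5082 -0.2491  0.0247] rpy [ 3.1411e+00 -7.0000e-04 -6.0400e-02] F [ 0.33 -1.12  6.06] w 0.0295
inc mm [  23.7 -203.7  -50.4] twist 0.1846
```

Emit:
move_arm(increments=[[[0,0,-15],0],[[0,0,-35],0],[[0,0,-50],0],[[0,0,-50],0],[[0,0,-50],0]])

```text
t: 3.65
tcp_pos: [0.5074, -0.2483, 0.0738]
eef_rot: [-3.141, 0.001, -0.06]
contact_force: [-0.0, 0.1, -6.0]
width: 0.0295
grip_force: 60.7
```

```bash
python3 -c "
from h import *
inc([.5441,-.0472,.075],-.245)"
```

```text
t 3.65 pos [ 0.5074 -0.2483  0.0738] rpy [-3.141e+00  1.100e-03 -6.010e-02] F [-0.03  0.11 -5.96] w 0.0295
inc mm [  24.6 -202.9   -1.1] twist 0.1849
```

Lifted, carrying about 6 N. I'm moving it over the slot.

Emit:
move_arm(increments=[[[3,-25,0],0.02],[[8,-65,0],0.06],[[13,-105,0],0.1],[[18,-145,0],0.14],[[22,-180,0],0.17],[[24,-198,0],0.185],[[24.5,-203,0],0.185],[[24.5,-203,0],0.185],[[24.5,-203,0],0.185]])

```text
t: 4.78
tcp_pos: [0.5442, -0.0492, 0.0742]
eef_rot: [3.141, 0.0, -0.247]
contact_force: [-1.1, 0.6, -7.0]
width: 0.0291
grip_force: 61.0
```

```bash
cat > look.py <<'E'
from h import *
import sys
# board frame: th, origin
th=-.245; O=np.array([.548,.0862]); Rb=np.array([[np.cos(th),np.sin(th)],[-np.sin(th),np.cos(th)]])
im,d,p=grab('top'); P=cloud(d,p); q=np.dstack([P[...,:2]@Rb.T-O,P[...,2]])*1e3
def col(x0,x1,y0,y1): return q[(q[...,0]>x0)&(q[...,0]<x1)&(q[...,1]>y0)&(q[...,1]<y1)]
A=col(-200,150,-14,14); 
for x in np.arange(float(sys.argv[1]),float(sys.argv[2]),2.):
    v=A[np.abs(A[:,0]-x)<1.]
    if len(v): 
        c=v[np.abs(v[:,1])<7]; print(x,len(c),np.percentile(c[:,2],[10,50,90]).round(1) if len(c) else '')
u=(q[...,0]>-190)&(q[...,0]<230)&(np.abs(q[...,1])<110); r,c=np.where(u)
x=im[r.min():r.max(),c.min():c.max(),::-1]; s=min(800/x.shape[1],600/x.shape[0]); cv2.imwrite(sys.argv[3],cv2.resize(x,None,fx=s,fy=s,interpolation=cv2.INTER_CUBIC))
E
python3 look.py 60 130 pics/t2.png; python3 -c "
from h import *
inc([.5441,-.0472,.075],-.245)"
```

```text
t 4.825 pos [ 0.5443 -0.0492  0.0743] rpy [ 3.1408e+00  1.0000e-04 -2.4740e-01] F [ 0.57 -0.32 -6.4 ] w 0.0295
inc mm [-0.7 -1.8 -0.7] twist -0.0024
```

View pics/t2.png

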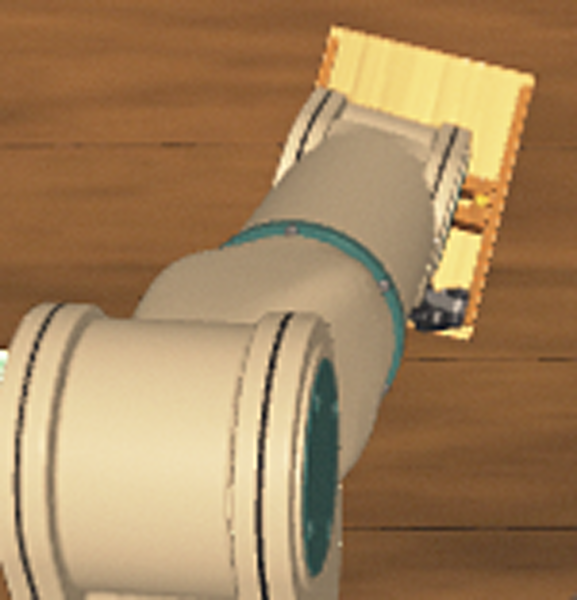

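The arm hides the hook from the top camera, so I'm using the scene camera.

```bash
sed -i "s/grab('top')/grab(sys.argv[4])/" look.py; python3 look.py 20 130 pics/s2.png scene
```

```text
20.0 2 [12.5 13.4 14.3]
22.0 3 [11.5 12.6 14.5]
24.0 1 [14.8 14.8 14.8]
26.0 2 [14.9 15.  15.2]
28.0 1 [17.2 17.2 17.2]
30.0 3 [11.  13.  15.5]
32.0 1 [12. 12. 12.]
34.0 2 [14.9 15.2 15.5]
36.0 3 [10.3 10.4 14.8]
38.0 0 
40.0 1 [12.9 12.9 12.9]
42.0 2 [11.2 12.4 13.6]
44.0 1 [11.1 11.1 11.1]
46.0 4 [ 8.4 12.1 15.8]
48.0 0 
50.0 2 [ 9.8 11.6 13.3]
52.0 0 
54.0 3 [ 9.6 11.3 16.5]
56.0 2 [10.5 12.2 13.9]
58.0 1 [17.1 17.1 17.1]
60.0 2 [ 9.6 11.3 13. ]
62.0 1 [15.7 15.7 15.7]
64.0 3 [ 9.7 14.1 15.6]
66.0 1 [16. 16. 16.]
68.0 2 [16.1 17.2 18.3]
70.0 0 
72.0 1 [15.6 15.6 15.6]
74.0 3 [ 9.5 10.9 18.7]
76.0 1 [15.8 15.8 15.8]
78.0 1 [11.7 11.7 11.7]
80.0 7 [13.7 22.1 31.9]
82.0 4 [18.4 24.9 76.3]
84.0 2 [ 98.5 100.4 102.4]
86.0 5 [ 96.3  98.9 101.5]
88.0 1 [102.1 102.1 102.1]
90.0 0 
92.0 0 
94.0 1 [35.5 35.5 35.5]
96.0 2 [96.6 97.7 98.8]
98.0 2 [ 94.9  97.7 100.5]
100.0 2 [85.1 90.7 96.3]
102.0 5 [33.8 40.4 66. ]
104.0 3 [33.5 35.8 82.5]
106.0 3 [40.7 45.9 75.2]
108.0 3 [31.6 32.2 39.2]
112.0 1 [42.4 42.4 42.4]
118.0 1 [39.4 39.4 39.4]
```

View pics/s2.png

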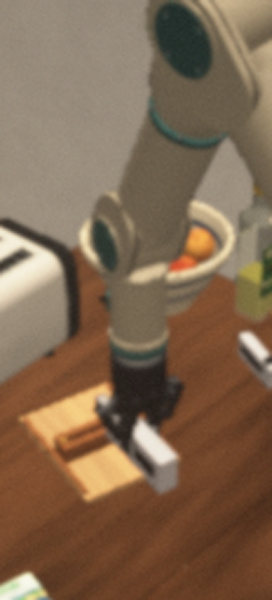

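The scene camera agrees with the estimate: blade top at about 98 mm, blade end at about x' = 99–100, rail near face at about 80. I'm lowering in steps and watching the force.

Emit:
move_arm(increments=[[[-1,0,8],0],[[-1,0,16],0],[[-1,0,22],0],[[-1,0,25],0],[[-1,0,28],0],[[-1,0,30],0],[[-1,0,32],0],[[-1,0,32],0]])

```text
t: 5.88
tcp_pos: [0.5436, -0.0472, 0.0423]
eef_rot: [-3.142, 0.0, -0.245]
contact_force: [-0.0, -0.5, -7.3]
width: 0.0298
grip_force: 61.0
```

```bash
cat > st.py <<'E'
from h import *
th=-.245;o=robot.get_obs();c,s=np.cos(th),np.sin(th);R=np.array([[c,s],[-s,c]])
b=R@o['tcp_pos'][:2]-[.548,.0862]
print('t',o['t'],'board xy',(b*1e3).round(1),'underside',round(1e3*(o['tcp_pos'][2]-.0247),1),'yaw err',round(o['eef_rot'][2]-th,4),'rp',o['eef_rot'][:2].round(4),'F board',(R@o['contact_force'][:2]).round(2),o['contact_force'][2].round(2),'torque',o['torque'].round(2),'w',round(o['width'],4))
E
python3 st.py
```

```text
t 5.875 board xy [-9.2 -0.2] underside 17.6 yaw err -0.0002 rp [-3.1416e+00  1.0000e-04] F board [ 0.11 -0.47] -7.29 torque [0.03 0.05 0.01] w 0.0298
```

No contact on the way down, so the hook is in the slot. I'm drawing back.

Emit:
move_arm(increments=[[[-2,0,1],0],[[-4,0,1],0],[[-7,0,1],0],[[-11,0,1],0],[[-16,0,1],0],[[-20,0,1],0],[[-20,0,1],0],[[-20,0,1],0]])

```text
t: 6.88
tcp_pos: [0.5247, -0.0425, 0.0415]
eef_rot: [-3.141, -0.001, -0.245]
contact_force: [3.1, -1.2, -5.9]
width: 0.0293
grip_force: 61.0
```

```bash
python3 st.py
```

```text
t 6.875 board xy [-28.7  -0.2] underside 16.8 yaw err -0.0003 rp [-3.1415e+00 -9.0000e-04] F board [ 3.29 -0.45] -5.89 torque [-0.15 -0.69  0.02] w 0.0293
```

The spring pulls with 3.3 N. I'm drawing back past the near edge, then lowering.

Emit:
move_arm(increments=[[[-7,0,0],0],[[-15,0,0],0],[[-23,0,0],0],[[-31,0,0],0],[[-39,0,0],0],[[-46,0,0],0],[[-50.5,0,0],0],[[-50.5,0,0],0],[[-50.5,0,4],0],[[-50.5,0,8],0],[[-50.5,0,12],0],[[-50.5,0,14],0],[[-50.5,0,15],0],[[-50.5,0,15],0]])

```text
t: 8.62
tcp_pos: [0.4752, -0.0302, 0.0262]
eef_rot: [3.142, 0.0, -0.245]
contact_force: [3.5, -1.2, -5.6]
width: 0.0292
grip_force: 61.1
```

```bash
python3 st.py
```

```text
t 8.625 board xy [-79.7  -0.2] underside 1.5 yaw err -0.0003 rp [3.1415e+00 2.0000e-04] F board [ 3.67 -0.32] -5.62 torque [-0.24 -0.78 -0.03] w 0.0292
```

Emit:
move_arm(increments=[[[1,0,0.3],0],[[2,0,0.5],0],[[3,0,0.5],0],[[3.5,0,0.5],0],[[3.5,0,0.5],0],[[3.5,0,0.5],0]])

```text
t: 9.38
tcp_pos: [0.4788, -0.0311, 0.0258]
eef_rot: [-3.142, -0.0, -0.245]
contact_force: [3.7, -1.2, -5.9]
width: 0.0296
grip_force: 61.1
```

Emit:
move_arm(increments=[[[0.5,0,0],0],[[1,0,0],0],[[1,0,0],0],[[1,0,0],0]])

```text
t: 9.88
tcp_pos: [0.4793, -0.0312, 0.0258]
eef_rot: [3.142, 0.001, -0.245]
contact_force: [2.5, -0.4, -4.0]
width: 0.0298
grip_force: 61.1
```

```bash
python3 st.py
```

```text
t 9.875 board xy [-75.4  -0.2] underside 1.1 yaw err -0.0002 rp [3.1416e+00 6.0000e-04] F board [2.55 0.23] -4.02 torque [-0.21 -0.56  0.05] w 0.0298
```

Emit:
move_arm(increments=[[[0.5,0,0],0],[[0.5,0,0],0],[[0.5,0,0],0]])

```text
t: 10.25
tcp_pos: [0.4793, -0.0312, 0.0257]
eef_rot: [3.142, 0.001, -0.245]
contact_force: [0.4, 0.1, -3.8]
width: 0.0294
grip_force: 61.1
```

```bash
python3 st.py
```

```text
t 10.25 board xy [-75.4  -0.2] underside 1.0 yaw err -0.0001 rp [3.1415e+00 1.5000e-03] F board [0.33 0.17] -3.77 torque [-0.13 -0.18  0.02] w 0.0294
```

It has touched the edge with about 3.4 N. I'm setting it down.

Emit:
move_arm(increments=[[[0,0,0.5],0],[[0,0,1],0],[[0,0,1.5],0],[[0,0,2],0],[[0,0,2],0],[[0,0,2],0]])

```text
t: 11.0
tcp_pos: [0.4793, -0.0312, 0.0247]
eef_rot: [-3.141, 0.001, -0.245]
contact_force: [-3.1, 0.2, 8.6]
width: 0.0292
grip_force: 63.2
```

```bash
python3 st.py; python3 look.py 0 0 pics/s3.png scene
python3 - <<'E'
import cv2; i=cv2.imread('pics/s3.png'); print(i.shape)
h=i.shape[0]; i=i[int(h*.5):]; s=min(800/i.shape[1],600/i.shape[0]); cv2.imwrite('pics/s3c.png',cv2.resize(i,None,fx=s,fy=s,interpolation=cv2.INTER_CUBIC))
E
```

```text
t 11.0 board xy [-75.4  -0.2] underside -0.0 yaw err -0.0002 rp [-3.1412e+00  1.0000e-03] F board [-3.06 -0.6 ] 8.61 torque [0.11 0.48 0.02] w 0.0292
(600, 274, 3)
```

View pics/s3c.png

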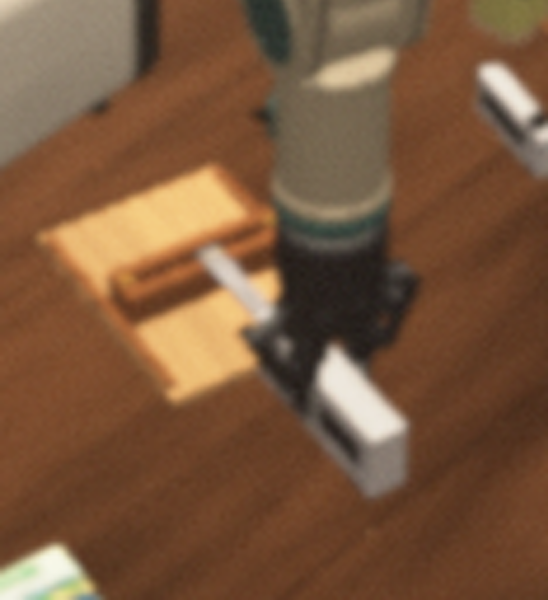

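The blade runs over the near rail at (210,255) with the hook in the slot, and the case stands flush against the near edge. I'm releasing and moving to the button.

Emit:
move_arm(increments=[[[0,0,-1],0],[[0,0,-1],0]])

```text
t: 11.3
tcp_pos: [0.4793, -0.0312, 0.0247]
eef_rot: [3.142, 0.002, -0.245]
contact_force: [-3.6, 0.4, 0.4]
width: 0.0295
grip_force: 61.8
```

Emit:
move_arm(increments=[[[0,0,0],0],[[0,0,0],0],[[0,0,0],0],[[0,0,0],0],[[0,0,0],0]], claw=1)

```text
t: 11.92
tcp_pos: [0.4802, -0.0314, 0.0249]
eef_rot: [-3.142, -0.0, -0.245]
contact_force: [0.1, -0.3, -0.3]
width: 0.0854
grip_force: 0.0
```

Emit:
move_arm(increments=[[[0,0,-15],0],[[0,0,-45],0],[[0,0,-80],0],[[0,0,-80],0],[[0,0,-80],0]])

```text
t: 12.55
tcp_pos: [0.48, -0.0312, 0.1051]
eef_rot: [-3.141, -0.0, -0.245]
contact_force: [0.1, 0.6, 0.6]
width: 0.0855
grip_force: 0.0
```

Emit:
move_arm(increments=[[[20,0,0],0],[[45,0,0],0],[[45,0,0],0],[[45,0,0],0],[[45,0,0],0],[[45,0,0],0],[[45,0,0],0]], claw=-1)

```text
t: 13.42
tcp_pos: [0.5235, -0.0422, 0.1049]
eef_rot: [-3.142, 0.0, -0.245]
contact_force: [-0.0, 0.4, 0.6]
width: -0.0004
grip_force: 0.0
```

```bash
python3 -c "
from h import *
inc([0,0,0],-.245)"; python3 st.py; python3 look.py 0 0 pics/s4.png scene;  python3 - <<'E'
import cv2; i=cv2.imread('pics/s4.png')
h=i.shape[0]; i=i[int(h*.5):]; s=min(800/i.shape[1],600/i.shape[0]); cv2.imwrite('pics/s4c.png',cv2.resize(i,None,fx=s,fy=s,interpolation=cv2.INTER_CUBIC))
E
```

```text
t 13.425 pos [ 0.5235 -0.0422  0.1049] rpy [-3.1415e+00  2.0000e-04 -2.4520e-01] F [-0.03  0.38  0.56] w -0.0004
inc mm [-518.1   86.1  105. ] twist -0.0002
t 13.425 board xy [-29.9  -0.2] underside 80.2 yaw err -0.0002 rp [-3.1415e+00  2.0000e-04] F board [-0.12  0.36] 0.56 torque [0.04 0.   0.05] w -0.0004
```

View pics/s4c.png

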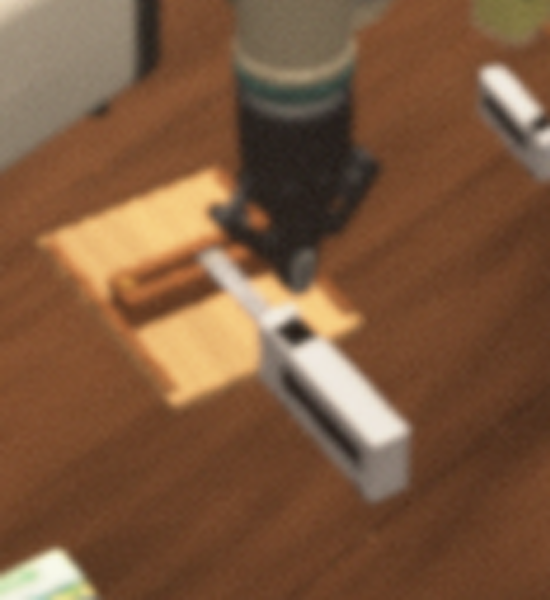

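The rule stands in place with the button at (297,330) and the shut fingertips above it. I'm lowering toward the button.

Emit:
move_arm(increments=[[[0,0,15],0],[[0,0,26],0],[[0,0,31],0],[[0,0,33],0],[[0,0,34],0],[[0,0,35],0],[[0,0,35],0],[[0,0,35],0]])

```text
t: 14.48
tcp_pos: [0.5235, -0.0424, 0.0704]
eef_rot: [-3.141, 0.0, -0.245]
contact_force: [-1.9, -0.3, 5.5]
width: 0.0001
grip_force: 2.7
```

Emit:
move_arm(increments=[[[0,0,0.5],0],[[0,0,1],0],[[0,0,1.5],0],[[0,0,2],0],[[0,0,2.5],0],[[0,0,2.5],0]])

```text
t: 15.22
tcp_pos: [0.5236, -0.0423, 0.0672]
eef_rot: [3.142, 0.0, -0.245]
contact_force: [0.6, 0.1, 0.5]
width: -0.0001
grip_force: 0.0
```

Force has dropped to zero, so it snapped. I'm confirming with a slight extra press, then withdrawing.

Emit:
move_arm(increments=[[[0,0,0.5],0],[[0,0,1],0],[[0,0,1.5],0],[[0,0,1.5],0]])

```text
t: 15.72
tcp_pos: [0.5238, -0.0423, 0.0664]
eef_rot: [-3.141, -0.0, -0.245]
contact_force: [-1.9, 0.3, 5.7]
width: -0.0003
grip_force: 3.0
```

Emit:
move_arm(increments=[[[0,0,-10],0],[[0,0,-50],0],[[0,0,-100],0],[[-50,0,-140],0],[[-110,0,-140],0],[[-160,0,-140],0],[[-160,0,-140],0],[[-160,0,-140],0]])

```text
t: 16.73
tcp_pos: [0.3699, -0.0034, 0.2065]
eef_rot: [-3.141, -0.003, -0.245]
contact_force: [0.9, -0.1, 0.1]
width: -0.0001
grip_force: 0.0
```

```bash
python3 st.py; python3 look.py 0 0 pics/s5.png scene;  python3 - <<'E'
import cv2; i=cv2.imread('pics/s5.png')
h=i.shape[0]; i=i[int(h*.5):]; s=min(800/i.shape[1],600/i.shape[0]); cv2.imwrite('pics/s5c.png',cv2.resize(i,None,fx=s,fy=s,interpolation=cv2.INTER_CUBIC))
E
```

```text
t 16.725 board xy [-188.3    0.2] underside 181.8 yaw err -0.0 rp [-3.1408e+00 -2.6000e-03] F board [0.9  0.14] 0.14 torque [ 0.01 -0.07 -0.01] w -0.0001
```

View pics/s5c.png

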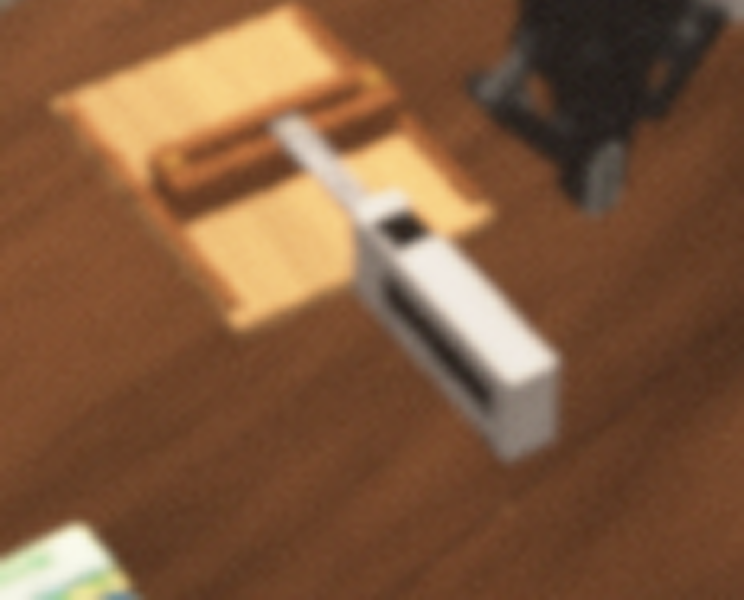

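The rule stands flush at the near edge, with its hook in the slot at (285,125), the button down and the robot clear. The button met the finger at 66.4 mm, so it is about 4.6 mm down.

```bash
python3 -c "
from h import *
print(robot.hand_in())"
```

```text
the job is handed in; nothing more can be done
None
```

The job is handed in (verdict not shown to me): the rule stands flush against the board's near edge with its hook drawn up in the slot and the lock button about 4.6 mm down; the slot's near side is about 91.5 mm from that edge.

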